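# Pry open an instrument case, load the battery pack and shut it

### The arm

A 6-joint arm with a two-finger parallel gripper is mounted at the origin on the work surface. World frame = base frame: x ahead of the robot, y to its left, z up, the work surface at z = 0. Lengths are in mm, angles in rad, forces in N, time in s.
With the tool pointing down it reaches from about 400 to 925 mm from the base axis. Payload 12.5 kg.
Tool frame: the origin (TCP) lies midway between the tips of the shut fingers; the grasp point (between the pads) lies 19 mm behind it; z points along the fingers, y is the line along which they close (so a half turn about z gives the same grasp; the last joint's range is limited). The gripper opens to 95 mm and grips with 3 to 60 N. Pads are 20 mm wide; open, the fingers measure 119 mm over their backs; the gripper's body (75 mm by 180 mm) begins 59 mm behind the grasp point.
Start: joints at [-1.399, 0.491, 1.559, -0, 1.092, -0.106], TCP at [171.423, -601.05, 214.661] pointing down, gripper open.
Joint ranges: [-3.1, 3.1], [-0.84, 2.19], [0.05, 2.79], [-1.13, 4.28], [0.06, 2.93], [-2.69, 2.69]. Speed limits (rad/s): [2.22, 2.22, 2.79, 3.14, 3.14, 3.14].

### API

Orientations are given as [roll, pitch, yaw] about the fixed x, y, z axes, in that order (R = Rz(yaw) Ry(pitch) Rx(roll)).
In Python, from cell import env gives the robot as it stands.
- The arm moves only by the shell command python3 -m inch 'ROWS'. ROWS is JSON, a list of rows, each a list of 7 numbers: the turn, a rotation vector about the tool's x, y, z in rad, then the shift along the tool's x, y, z in cm, then the closure, from -1 (fully open) to 1 (shut). A call has 1 to 20 rows; each row shifts and turns the commanded pose from where the row before left it, along the tool's axes as they then stand; what a row does not reach is not made up. A row lasts 1/8 s, in which the tool goes at most 62.5 mm and 10.7 degrees, less where a joint would pass 70% of its speed; a pose out of reach is approached as far as the arm can. A call with a gripper value outside its range is refused whole. The fingers move at their own pace and stop on an object; the grip force is fixed at half the most. Time passes only in rows, so rows that do not move let the fingers close. It gives the time, the measured TCP pose, the force, the opening and the grip force at its end, in the units of the state.
- env.state(): the state, without advancing time (a new reading comes with each control period).
- env.read_camera(name): name is "scene" or "side" or "wrist"; returns a dict with "img" (400x640x3 uint8, red, green, blue), "depth" (400x640 float32, mm along the optical axis (not along the pixel's ray), 0 where there is no reading), "fx", "fy", "cx", "cy" (pixels), "position" and "orientation" of the camera in the world. Camera axes: x right, y down, z forward; pixel columns grow to the right and rows downward; lengths in mm; the calibration is good to about 2 mm. A picture is of the moment at which its call begins.
- env.job_done(): hands the job in; it is judged then, once.
Trained networks look in a picture, given as the dict that the camera call returned (one of the last four; its "shot" number tells which), for a name from the list of things; names that differ only in an ending like _2 or _b are one class to them, and where a whole thing is asked for, a point or a joint stands for the part that bears it (a point fixed in the world has none). Each returns a list of dicts, best first, with "score" (0 to 1); they miss things now and then, are a little off and sometimes report something else, mostly with a low value. They report only what shows in the picture. A call takes as long as a camera call. They do not tell look-alikes from the thing itself.
- env.find_in(picture, target): "centre" ([x, y, z] in mm, in the coordinates of the camera as it stood for that picture, good to about 4 mm: the middle of the surface that is visible of it).
- env.trace(picture, target): "mask" (400x640 bool, what is visible of it).
The state is a dict: "t": time; "joints": joint angles; "qvel": joint speeds; "tau": joint torques, N m; "eef_pos": TCP position; "tcp_rot": TCP orientation; "ft_force": force on the tool from outside, world axes, zero at the start; "moment": the same for the moment, N m; "opening": opening from 0.0 (shut) to 1.0 (fully open); "grip_force": force on a finger pad.
Only numpy, scipy, OpenCV 4.12 (cv2) and the standard library are available. Lean on these libraries where they do the work, as an engineer would, in place of code of your own. Each camera call takes 0.05 s, during which the arm holds its last target. There are 200 camera calls.

### The job

Use the pry tool's thin blade in the notch at the front of the aluminium instrument case to lever up its hinged cover, and lay the tool back down flat on the bench, clear of the case. Set the battery pack down gently, flat on the case floor in the empty bay beside the circuit board, the same way up as it lies now, then shut the cover fully so that it is flush. Do not knock the other things on the bench about.

Things in the scene. Friction and masses are not known exactly. Their poses are not given: they have to be found in the camera images.
- case: Aluminium case 152 (x) x 170 (y) mm, 74 high, fixed on a dark steel plate 200 x 230 x 8 mm. Origin: centre of the underside, at bench level; x points from the notched front to the hinge, z up. Floor top at z = 16 mm; inside open x -46 to 70, y -79 to 79 mm; side walls 6 mm, flush with the shut cover, which cannot be gripped. A circuit board, top 14 mm over the floor, fills y 27 to 77 mm.
- case_notch (a point): Middle of the pry notch's mouth, on its sill, at the case's front face (case x = -76, y = 0, z = 62 mm); axes as the case. Notch 64 mm wide (y), 6 mm high from the sill to the shut cover's underside (z = 68), 26 mm deep to a rib that stops the blade. A ledge 16 mm deep, 84 mm wide, level with the sill, stands out in front of it.
- case_bay (a point): Middle of the empty bay on the case floor (case x = 9, y = -26, z = 16 mm); axes as the case. The bay is about 115 mm along x and 105 mm along y.
- cover (a joint): Angle of the cover (rad), a flat aluminium plate 146 x 154 x 6 mm without a handle: 0 shut, 1.7 fully open (leaning back past upright). The hinge is stiff: the cover stays where it is left; raising it at its lip takes about 3 to 4 N.
- cover_lip (a point): Middle of the cover's free front edge, on its underside (flush with the case's front face when shut), 146 mm from the hinge line; axes of the cover: its x points from lip to hinge, z out of its top side.
- cover_hinge (a point): Middle of the hinge line, at the case's rear (case x = 70, z = 68 mm); axes as the case, the cover turns about y.
- pry: Pry tool lying on the bench: black plastic handle 90 x 24 wide x 26 mm high, with a flat steel blade 28 mm wide, 3 mm thick, sticking out 85 mm along +x at half the handle's height. Origin: centre of the handle's underside; x points to the blade's tip, z up. 0.13 kg.
- pry_grip (a point): Good place to grip the pry tool: inside the handle at half height (13 mm up), 20 mm ahead of its origin, 110 mm behind the tip.
- pry_tip (a point): Middle of the front edge of the pry tool's blade, at half its thickness (130 mm ahead of the origin, 13 mm up).
- pack: Battery pack: grey plastic block 80 (x) x 40 (y) x 36 mm high with a black band round its upper part and two small brass contacts at one end, about 0.22 kg. Origin: centre of its underside; z up.
- screwdriver: Bystander: screwdriver, 190 mm, lying on the bench; to be left alone.
- wrench: Bystander: steel wrench, 170 mm, lying; to be left alone.
- tape: Bystander: black roll, 96 mm across, 24 mm high; to be left alone.
- terminal: Bystander: grey terminal strip 100 x 30 x 22 mm with five screws on top, no band; to be left alone.
- jar: Bystander: jar 70 mm across, 80 mm high; to be left alone.
- blank: Bystander: flat aluminium panel 140 x 110 x 5 mm; to be left alone.
Mind the look-alikes: they are no part of the job. Leave any blue or pink look-alike of the pry alone.

How it is judged:
By the outcome, as a careful person would: the job done as asked, in the order asked, and still so for the second after the job is handed in, with the robot touching nothing.
It also fails if it takes over 72 s, if anything falls off the work surface, if the arm or the gripper's body presses on something with over 40 N, if the wrist force passes 120 N, or if a joint passes its speed limit or range.

## Working session

There is one attempt and no reset: what is moved stays moved. The work goes in short steps, Python scripts to look and compute and a shell command to move; the robot and the scene stay as the last step left them, time stands still between calls to the robot, and variables do not carry over. Pictures are saved under pics/ and viewed, at most 12 in all, crops included, and the job is handed in when it is done.

```bash
ls; mkdir -p pics; cat > h.py <<'E'
from cell import env
import numpy as np, cv2
from scipy.spatial.transform import Rotation as R
def rot(o):
    o=np.array(o,float)
    if o.shape==(3,3): return o
    return R.from_euler('xyz',o).as_matrix() if o.size==3 else R.from_quat(o).as_matrix()
def cam(n,save=None):
    p=env.read_camera(n)
    if save: cv2.imwrite('pics/'+save,p['img'][:,:,::-1])
    return p
def cloud(p):
    v,u=np.mgrid[0:400,0:640]; d=p['depth']
    c=np.stack([(u-p['cx'])/p['fx']*d,(v-p['cy'])/p['fy']*d,d],-1)
    return c@rot(p['orientation']).T+np.array(p['position'])
def w(p,c): return rot(p['orientation'])@np.array(c)+np.array(p['position'])
E
python3 - <<'E'
from h import *
np.set_printoptions(precision=1,suppress=True)
s=env.state();print({k:np.round(v,3) for k,v in s.items()})
for n in ['scene','side']:
    p=cam(n,n+'0.png');print(n,p['position'],p['orientation'])
    C=cloud(p)
    for t in ['case','case_notch','cover_lip','pry','pry_grip','pry_tip','pack','screwdriver','wrench','tape','terminal','jar','blank']:
        for r in env.find_in(p,t)[:3]: 
            q=w(p,r['centre']);c=np.array(r['centre']);print(t,round(r['score'],2),q,(c[:2]/c[2]*p['fx']+[p['cx'],p['cy']]))
E
```

```text
pics
{'t': np.float64(0.0), 'joints': array([-1.4,  0.5,  1.6, -0. ,  1.1, -0.1]), 'qvel': array([-0.,  0., -0., -0.,  0.,  0.]), 'tau': array([ -0. , -61.3, -25.8,   0.1,   0. ,  -0. ]), 'eef_pos': array([ 171.4, -600.8,  214.1]), 'tcp_rot': array([-3.1, -0. ,  0.3]), 'ft_force': array([ 0.3, -0.6, -0.6]), 'moment': array([0.1, 0. , 0. ]), 'grip_force': np.float64(0.0), 'opening': np.float64(0.998)}
scene [1443.4   48.5 1376.5] [-2.5 -0.   1.6]
case 0.73 [659.2  51.9  78.6] [323.7 256. ]
case_notch 0.63 [650.5  51.8  74.5] [323.8 254.2]
case_notch 0.45 [ 364.9 -483.3   62.5] [169.  174.4]
cover_lip 0.75 [632.4  46.2  71.3] [322.1 249.5]
pry 0.97 [338.7 -98.   14. ] [284.1 183.5]
pry 0.95 [535.6 298.7  14.3] [401.8 237.6]
pry 0.64 [201.7 337.7  11.5] [408.  161.1]
pry_grip 0.97 [340.1 -93.3  18.2] [285.4 183.2]
pry_grip 0.86 [366.1 213.4  13.4] [374.3 194.7]
pry_grip 0.73 [536.1 295.1  19.5] [401.  236.8]
pry_tip 0.77 [366.3 210.1  17.1] [373.4 194.1]
pry_tip 0.75 [198.3 342.6  14.2] [409.5 159.9]
pry_tip 0.74 [341.6 -99.2  18.1] [283.6 183.4]
pack 0.79 [ 480.1 -283.9   36.6] [223.1 
[... 1028 characters left out ...]
]
pry_tip 0.97 [520.2 304.8  13.2] [266.3 294.8]
pry_tip 0.96 [358.2 215.9  13.7] [338.1 278.2]
pry_tip 0.81 [190.5 351.8  10.9] [398.6 338.7]
pack 0.76 [ 470.8 -270.8   30.2] [334.2 154. ]
pack 0.22 [622.7  57.7  73.6] [256.9 203.9]
screwdriver 0.73 [606.3 101.7  69.9] [257.5 216.5]
screwdriver 0.66 [705.9 306.3  21. ] [195.6 279.9]
wrench 0.72 [ 686.  -317.6    5.4] [276.4 143.8]
tape 0.67 [545.9 501.3  20.8] [226.6 363.6]
tape 0.55 [515.3 310.3  12.2] [267.6 297.2]
tape 0.26 [624.3  53.3  73.1] [256.8 202.9]
terminal 0.77 [ 580.4 -464.2   16.7] [315.7 121.9]
jar 0.85 [ 340.3 -473.    48.4] [382.3 120.9]
jar 0.7 [515.6 309.7  12.5] [267.5 296.9]
blank 0.95 [362.7 480.8   0.5] [311.3 377.6]
```

View pics/scene0.png

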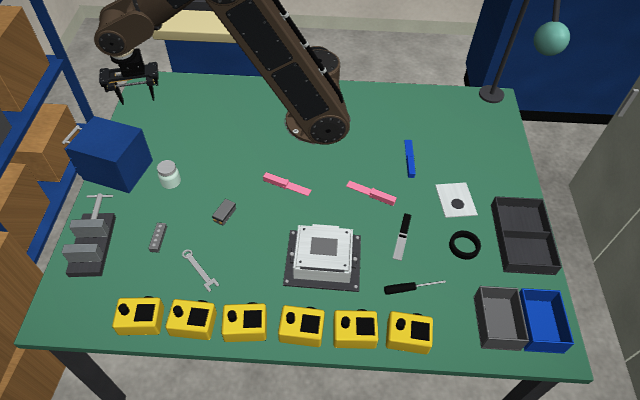

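View pics/side0.png

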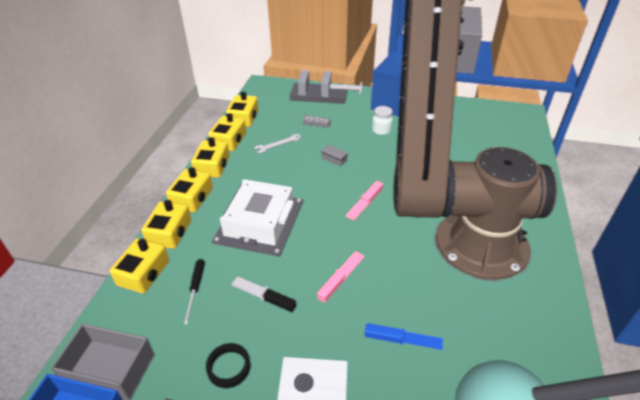

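The scene picture shows the case at (323,255) with its ledge towards the robot (310,228). The pry is the black-handled tool (handle at 405,224, blade at 400,247), the pack is at (224,211), and the pink and blue tools are look-alikes. The side picture agrees: ledge at (288,215), pry at (265,293).

```bash
python3 - <<'E'
from h import *
np.set_printoptions(precision=1,suppress=True)
def rect(P):
    r=cv2.minAreaRect(P[:,:2].astype(np.float32)); return np.array(r[0]),np.array(r[1]),r[2]
for n in ['scene','side']:
    p=cam(n);C=cloud(p);I=p['img'].astype(int)
    X,Y,Z=C[...,0],C[...,1],C[...,2]; ok=p['depth']>0
    def box(x0,x1,y0,y1,z0,z1): return ok&(X>x0)&(X<x1)&(Y>y0)&(Y<y1)&(Z>z0)&(Z<z1)
    m=box(500,780,-90,170,66,90);print(n,'casetop',m.sum(),rect(C[m]),np.median(Z[m]))
    m=box(480,620,-90,170,52,67);print('ledge?',m.sum(),C[m].mean(0),rect(C[m]))
    m=box(500,780,-120,200,4,14)&(I.max(2)<100);print('plate',m.sum(),rect(C[m]))
    h=box(420,640,250,360,5,45)&(I.max(2)<70);b=box(420,660,250,360,5,45)&(I.min(2)>110)
    print('handle',h.sum(),rect(C[h]),C[h].mean(0),np.percentile(Z[h],95));print('blade',b.sum(),rect(C[b]),C[b].mean(0),np.median(Z[b]))
    m=box(420,540,-340,-220,30,50);print('packtop',m.sum(),rect(C[m]),C[m].mean(0),np.median(Z[m]))
    print('bench',np.median(Z[box(420,460,0,100,-30,30)]))
E
```

```text
scene casetop 2420 (array([621.7,  50.4]), array([170.5, 167.1]), 88.46570587158203) 73.52728969108375
ledge? 81 [554.5  48.8  62.4] (array([572.6,  51.8]), array([ 83.3, 167.2]), 1.4549857378005981)
plate 1036 (array([628.4,  49.9]), array([229.5, 204.6]), 88.55902862548828)
handle 162 (array([491.5, 309.4]), array([23.6, 94.6]), 76.67295837402344) [490.3 309.4  24.4] 30.055912082674272
blade 216 (array([569.8, 290.4]), array([27.9, 93.9]), 76.01358032226562) [571.7 289.8  14. ] 13.630287487377132
packtop 247 (array([ 475.7, -282.5]), array([43.1, 81.6]), 68.24420928955078) [ 477.4 -283.    35.4] 35.29867569257567
bench -0.6392058670346614
side casetop 2338 (array([625.9,  52.3]), array([175.5, 154.2]), 88.73856353759766) 72.9849335609112
ledge? 307 [556.3  80.4  60. ] (array([555.1,  66.4]), array([180.9,  62.8]), 67.23411560058594)
plate 6 (array([623.2, 151.6]), array([43.3, 10.2]), 15.866201400756836)
handle 347 (array([483.8, 315.9]), array([25.7, 78.6]), 79.4127426147461) [481.7 317.8  21.5] 27.466557909903088
blade 360 (array([567.1, 282.2]), array([50.1, 97.6]), 76.02392578125) [569.2 292.8  14.7] 13.760648425304964
packtop 182 (array([ 476.1, -280. ]), array([46.5, 82.2]), 64.61565399169922) [ 474.8 -279.5   34.6] 34.63921768867476
bench -0.8880422243428825
```

```bash
cat >> h.py <<'E'
def delta(pos,rpy,frm=None):
    """turn first (rotvec), then shift in the new tool frame (cm)"""
    s=env.state(); p0,r0=(s['eef_pos'],s['tcp_rot']) if frm is None else frm
    A,B=rot(r0),rot(rpy); d=np.array(pos)-np.array(p0)
    print('turn',np.round(R.from_matrix(A.T@B).as_rotvec(),3),'shift_after_turn',np.round(B.T@d/10,2),'shift_before',np.round(A.T@d/10,2))
E
python3 - <<'E'
from h import *
s=env.state();print(s['tcp_rot'])
q=[np.pi,0,-.24]
delta([480,-150,214],q); delta([480,285,214],q,([480,-150,214],q))
E
```

```text
[3.14144034e+00 4.48034414e-05 2.77822907e-01]
turn [0.    0.    0.518] shift_after_turn [ 19.25 -51.15   0.07] shift_before [ 42.05 -34.91   0.06]
turn [0. 0. 0.] shift_after_turn [-10.34 -42.25  -0.  ] shift_before [-10.34 -42.25  -0.  ]
```

```bash
python3 -m inch '[[0,0,0.13,0,0,0,-1],[0,0,0.13,0,0,0,-1],[0,0,0.13,0,0,0,-1],[0,0,0.128,0,0,0,-1],[0,0,0,2,-5.1,0,-1],[0,0,0,2,-5.1,0,-1],[0,0,0,2,-5.1,0,-1],[0,0,0,2,-5.1,0,-1],[0,0,0,2,-5.1,0,-1],[0,0,0,2,-5.1,0,-1],[0,0,0,2,-5.1,0,-1],[0,0,0,2,-5.1,0,-1],[0,0,0,2,-5.1,0,-1],[0,0,0,1.25,-5.25,0,-1]]'
python3 -m inch '[[0,0,0,-1,-4.2,0,-1],[0,0,0,-1,-4.2,0,-1],[0,0,0,-1,-4.2,0,-1],[0,0,0,-1,-4.2,0,-1],[0,0,0,-1,-4.2,0,-1],[0,0,0,-1,-4.2,0,-1],[0,0,0,-1,-4.2,0,-1],[0,0,0,-1,-4.2,0,-1],[0,0,0,-1,-4.2,0,-1],[0,0,0,-1.3,-4.4,0,-1],[0,0,0,0,0,0,-1]]'
python3 - <<'E'
from h import *
np.set_printoptions(precision=1,suppress=True)
p=cam('wrist','w1.png');print(p['position'],p['orientation'])
C=cloud(p);I=p['img'].astype(int);X,Y,Z=[C[...,i] for i in range(3)]
b=(I.max(2)<70)&(Z>15)&(Z<45)&(X>420)&(X<640)&(Y>250)&(Y<360)
r=cv2.minAreaRect(C[b][:,:2].astype(np.float32));print(b.sum(),r,np.median(Z[b]))
b=(I.min(2)>110)&(Z>6)&(Z<30)&(X>480)&(X<660)&(Y>250)&(Y<360)
r=cv2.minAreaRect(C[b][:,:2].astype(np.float32));print(b.sum(),r,np.median(Z[b]))
s=env.state();print(s['eef_pos'],s['tcp_rot'],s['t'])
E
```

```text
t: 3.25
eef_pos: [481.1, -148.5, 214.8]
tcp_rot: [3.141, -0.001, -0.24]
ft_force: [-0.2, -0.7, -0.1]
opening: 1.001
grip_force: 0.0
t: 4.62
eef_pos: [480.0, 286.7, 214.4]
tcp_rot: [-3.141, -0.0, -0.237]
ft_force: [0.2, -0.2, 0.1]
opening: 1.003
grip_force: 0.0
[556.2 268.1 384.1] [ 2.9  0.  -1.8]
1646 ((490.2027587890625, 309.43304443359375), (23.051666259765625, 87.55384826660156), 75.99826049804688) 25.542655470452473
2608 ((569.6134643554688, 290.775146484375), (28.061817169189453, 94.24551391601562), 76.5216293334961) 14.269223054611103
[480.  285.3 214.4] [ 3.1  0.  -0.2] 4.675
```

View pics/w1.png

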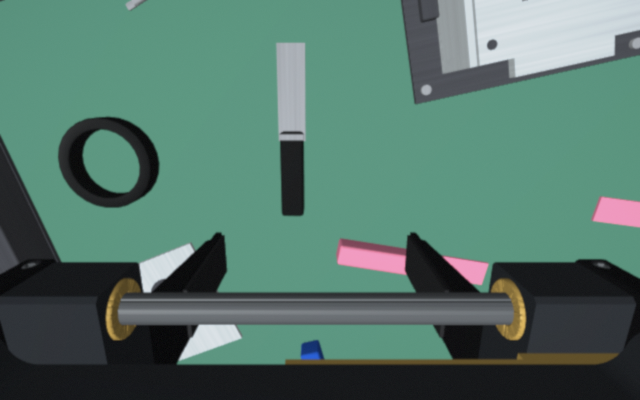

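Wrist view: the black handle is at (292,175) with its blade up to (290,43). The axis is along tool x, and nothing lies within the fingers' reach.

```bash
python3 -m inch '[[0,0,-0.004,1.2,-1.28,4,-1],[0,0,0,1.2,-1.28,4,-1],[0,0,0,0,0,4,-1],[0,0,0,0,0,4,-1],[0,0,0,0,0,3,-1],[0,0,0,0,0,1.5,-1],[0,0,0,0,0,0.5,-1],[0,0,0,0,0,0,-1],[0,0,0,0,0,0,1],[0,0,0,0,0,0,1],[0,0,0,0,0,0,1],[0,0,0,0,0,0,1],[0,0,0,0,0,0,1],[0,0,0,0,0,0,1]]'
```

```text
t: 6.42
eef_pos: [509.8, 303.6, 4.5]
tcp_rot: [3.141, -0.0, -0.236]
ft_force: [0.4, 0.5, 0.1]
opening: 0.425
grip_force: 0.0
```

```bash
python3 -m inch '[[0,0,0,0,0,0,1],[0,0,0,0,0,0,1],[0,0,0,0,0,0,1],[0,0,0,0,0,0,1],[0,0,0,0,0,0,1],[0,0,0,0,0,0,1]]'; python3 -m inch '[[0,0,0,0,0,-2,1],[0,0,0,0,0,-4,1],[0,0,0,0,0,-4,1],[0,0,0,0,0,-3,1],[0,0,0,0,0,0,1]]'
python3 - <<'E'
from h import *
np.set_printoptions(precision=1,suppress=True)
s=env.state();print(s['eef_pos'],s['tcp_rot'])
p=cam('wrist','w2.png')
C=cloud(p);I=p['img'].astype(int);X,Y,Z=[C[...,i] for i in range(3)]
# tool frame points
T=(C-s['eef_pos'])@rot(s['tcp_rot'])
b=(I.min(2)>100)&(T[...,0]>20)&(T[...,0]<130)&(abs(T[...,1])<40)&(abs(T[...,2])<60)&(p['depth']>0)
P=T[b];print(len(P),P.min(0),P.max(0),np.polyfit(P[:,0],P[:,2],1),np.percentile(P[:,0],[1,99]),np.polyfit(P[:,0],P[:,1],1))
E
```

```text
t: 7.18
eef_pos: [509.8, 303.5, 4.6]
tcp_rot: [3.141, -0.0, -0.236]
ft_force: [0.3, -0.5, -0.7]
opening: 0.251
grip_force: 30.0
t: 7.8
eef_pos: [510.5, 303.9, 136.5]
tcp_rot: [-3.139, -0.003, -0.236]
ft_force: [0.1, 0.4, -1.0]
opening: 0.25
grip_force: 30.0
[510.5 303.9 136.5] [-3.1 -0.  -0.2]
12307 [ 20.  -13.9 -23.7] [108.6  14.2  -6.9] [  0.  -10.9] [ 21.  107.8] [0.  0.2]
```

```bash
python3 - <<'E'
from h import *
delta([405,56,136],[np.pi,0,-.025])
E
```

```text
turn [-0.    -0.001 -0.211] shift_after_turn [-9.86 25.01 -0.11] shift_before [-4.4  26.52 -0.13]
```

```bash
python3 -m inch '[[0,0,-0.1,0,0,0,1],[0,0,-0.111,0,0,0,1],[0,0,0,-1.6,4,0,1],[0,0,0,-1.6,4.2,0,1],[0,0,0,-1.6,4.2,0,1],[0,0,0,-1.6,4.2,0,1],[0,0,0,-1.7,4.2,0,1],[0,0,0,-1.7,4.2,0,1],[0,0,0,0,0,0,1],[0,0,0,0,0,0,1]]'
python3 - <<'E'
from h import *
np.set_printoptions(precision=2,suppress=True)
s=env.state();print(s['eef_pos'],s['tcp_rot'],s['joints'])
p=cam('wrist','w3.png')
C=cloud(p);I=p['img'].astype(int);X,Y,Z=[C[...,i] for i in range(3)]
T=(C-s['eef_pos'])@rot(s['tcp_rot'])
b=(I.min(2)>100)&(T[...,0]>20)&(T[...,0]<130)&(abs(T[...,1])<40)&(abs(T[...,2])<40)&(p['depth']>0)
P=T[b];print('blade',len(P),np.polyfit(P[:,0],P[:,2],1),np.percentile(P[:,0],[99.5]),np.polyfit(P[:,0],P[:,1],1))
def rect(m): 
    r=cv2.minAreaRect(C[m][:,:2].astype(np.float32));return m.sum(),np.array(r[0]),np.array(r[1]),r[2],np.median(Z[m])
g=(p['depth']>0)&(abs(Y-50)<130)&(X>500)
print('top',rect(g&(Z>69)&(Z<80)));m=g&(Z>57)&(Z<66)&(X<580)&(I.min(2)>60);print('ledge',rect(m))
# front edge of top: per-row min x
m=g&(Z>69)&(Z<80)
for y in range(-20,125,15):
    k=m&(abs(Y-y)<3); l=g&(Z>57)&(Z<66)&(abs(Y-y)<3)
    if k.any(): print(y,X[k].min(),X[k].max(), (X[l].min(),np.median(Z[l])) if l.any() else '')
E
```

```text
t: 9.1
eef_pos: [405.6, 56.2, 134.0]
tcp_rot: [3.142, 0.001, -0.026]
ft_force: [-1.1, 1.6, -1.5]
opening: 0.249
grip_force: 30.0
[405.56  56.19 134.03] [ 3.14  0.   -0.03] [-0.02  0.32  2.15 -0.    0.67  1.57]
blade 12299 [  0.02 -10.99] [107.97] [-0.    0.47]
top (np.int64(0), array([0., 0.]), array([0., 0.]), 0.0, np.float64(nan))
ledge (np.int64(2670), array([539.12,  52.47]), array([84.41, 10.77]), 88.60772705078125, np.float64(61.641845736837766))
  return _methods._mean(a, axis=axis, dtype=dtype,
  ret = ret.dtype.type(ret / rcount)
```

View pics/w3.png

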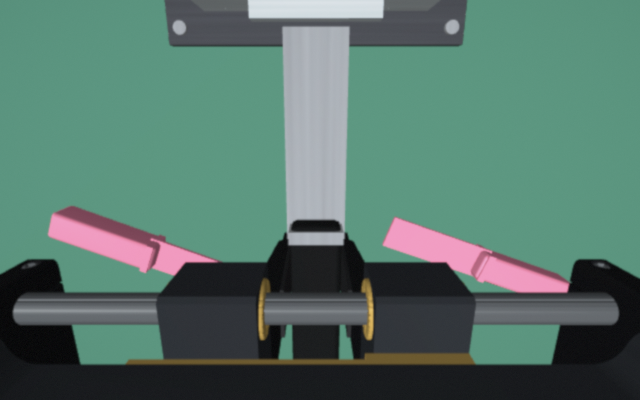

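Wrist view: the blade runs straight ahead to (316,28), and the ledge lies squarely in front at (316,8). Ledge height (61.6) and width (84) match the given sizes.

```bash
python3 -m inch '[[0,0.02,0,0,0,3,1],[0,0,0,0,0,3,1],[0,0,0,0,0,1.3,1],[0,0,0,0,0,0.5,1],[0,0,0,0,0,0,1],[0,0,0,0,0,0,1]]'
python3 - <<'E'
from h import *
np.set_printoptions(precision=2,suppress=True)
s=env.state();print(s['eef_pos'],s['tcp_rot'])
p=cam('wrist')
C=cloud(p);I=p['img'].astype(int);X,Y,Z=[C[...,i] for i in range(3)]
b=(I.min(2)>100)&(X>440)&(X<518)&(abs(Y-55)<20)&(Z>40)&(Z<90)&(p['depth']>0)
P=C[b];print('blade top',len(P),np.polyfit(P[:,0]-510,P[:,2],1),P[:,0].max())
m=(p['depth']>0)&(abs(Y-50)<130)&(X>522)&(Z>50)&(Z<90)
print('ledge',m.sum(),X[m].min() if m.any() else 0, np.median(Z[m]))
p=cam('side');q=cloud(p);r=env.find_in(p,'pry_tip')[:2];print([w(p,a['centre']) for a in r])
E
```

```text
t: 9.9
eef_pos: [406.8, 56.3, 57.0]
tcp_rot: [3.142, -0.021, -0.025]
ft_force: [0.8, -0.3, -1.2]
opening: 0.249
grip_force: 30.0
[406.77  56.31  57.03] [ 3.14 -0.02 -0.02]
blade top 10832 [ 0.02 68.83] 515.2438715979699
ledge 0 0 nan
[array([331.41, -89.37,  13.76]), array([189.23, 353.62,  13.78])]
  return _methods._mean(a, axis=axis, dtype=dtype,
  ret = ret.dtype.type(ret / rcount)
```

```bash
python3 -m inch '[[0,-0.016,0,0,0,0.12,1],[0,0,0,1,0,0,1],[0,0,0,1,0,0,1],[0,0,0,0.8,0,0,1],[0,0,0,0,0,0,1],[0,0,0,0,0,0,1]]'
python3 - <<'E'
from h import *
np.set_printoptions(precision=2,suppress=True)
s=env.state();print(s['eef_pos'],s['tcp_rot'])
p=cam('wrist','w4.png')
C=cloud(p);I=p['img'].astype(int);X,Y,Z=[C[...,i] for i in range(3)]
b=(I.min(2)>100)&(X>470)&(X<540)&(abs(Y-54)<12)&(Z>40)&(Z<90)&(p['depth']>0)
P=C[b];print('blade top',len(P),np.polyfit(P[:,0]-540,P[:,2],1))
m=(p['depth']>0)&(abs(abs(Y-52.5)-28)<10)&(X>522)&(X<548)&(Z>50)&(Z<90)
print('ledge',m.sum(),X[m].min() if m.any() else 0, np.median(Z[m]))
E
```

```text
t: 10.8
eef_pos: [434.2, 55.4, 55.4]
tcp_rot: [3.141, -0.003, -0.025]
ft_force: [-0.4, 0.2, -2.0]
opening: 0.252
grip_force: 30.0
[434.18  55.38  55.43] [ 3.14 -0.   -0.03]
blade top 8664 [ 0.   65.44]
ledge 3562 533.0550520167641 61.609217819824494
```

View pics/w4.png

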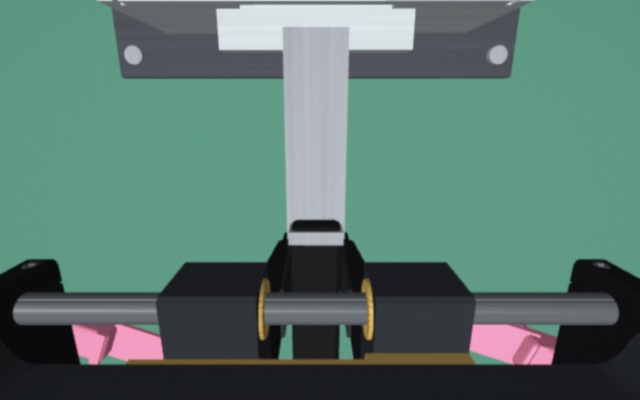

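The blade lies over the ledge (tip at (316,28)), centred on it. Its underside is about 0.9 mm above the sill. I raise it 0.6 mm and insert.

```bash
python3 -m inch '[[0,0,0,0.5,0,-0.06,1],[0,0,0,0.8,0,0,1],[0,0,0,0.8,0,0,1],[0,0,0,0.7,0,0,1],[0,0,0,0,0,0,1],[0,0,0,0,0,0,1]]'; python3 -m inch '[[0,0,0,0,0,-0.2,1],[0,0,0,0,0,-0.2,1],[0,0,0,0,0,0,1]]'
```

```text
t: 11.6
eef_pos: [462.2, 54.7, 56.1]
tcp_rot: [3.141, -0.004, -0.025]
ft_force: [0.1, -0.1, -2.2]
opening: 0.25
grip_force: 30.0
t: 11.98
eef_pos: [462.2, 54.7, 60.3]
tcp_rot: [3.142, -0.004, -0.025]
ft_force: [-0.7, -0.8, -3.9]
opening: 0.249
grip_force: 30.0
```

```bash
python3 -m inch '[[0,0.07,0,0,0,0,1],[0,0.07,0,0,0,0,1],[0,0.07,0,0,0,0,1],[0,0.07,0,0,0,0,1],[0,0,0,0,0,0,1],[0,0,0,0,0,0,1]]'
python3 - <<'E'
from h import *
s=env.state();print(s['joints'],s['moment'])
p=cam('side','s1.png');C=cloud(p);Z=C[...,2];m=(p['depth']>0)&(C[...,0]>545)&(C[...,0]<705)&(abs(C[...,1]-50)<60)&(Z>60)&(Z<220)
P=C[m];print(np.polyfit(P[:,0]-696,P[:,2],1))
cv2.imwrite('pics/s1c.png',cv2.resize(p['img'][100:300,150:450,::-1],(750,500)))
E
```

```text
t: 12.72
eef_pos: [463.0, 54.7, 60.5]
tcp_rot: [3.142, -0.284, -0.025]
ft_force: [-0.6, 0.1, -1.6]
opening: 0.253
grip_force: 31.0
[-0.02409397  0.4768144   2.27533267 -0.00381268  0.10586909  1.57566206] [0.04367186 0.35923423 0.03443074]
[1.21067488e-03 7.36714882e+01]
```

View pics/s1c.png

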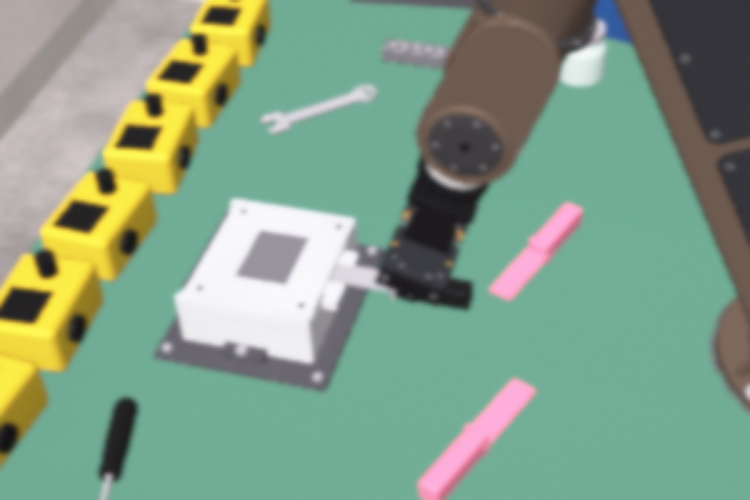

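The crop shows the cover still shut. The blade is in the notch at (360,275), but the tool slipped round in the grip. I will lever over the ledge instead: turn the gripper back and push the hand down, with the ledge as fulcrum.

```bash
python3 -m inch '[[0,-0.1,0,0,0,0.2,1],[0,-0.1,0,0,0,0.2,1],[0,0,0,0,0,0,1]]';python3 -m inch '[[0,0.03,0,0,0,0.4,1],[0,0.03,0,0,0,0.4,1],[0,0.03,0,0,0,0.4,1],[0,0,0,0,0,0.4,1],[0,0,0,0,0,0,1]]'
cat > cov.py <<'E'
from h import *
def cover():
    s=env.state();print('j',np.round(s['joints'],2),'F',np.round(s['ft_force'],1),'M',np.round(s['moment'],2),'tcp',np.round(s['eef_pos'],1),np.round(s['tcp_rot'],3),s['t'])
    for n in ['side','scene']:
        p=cam(n);C=cloud(p);I=p['img'].astype(int);Z=C[...,2]
        m=(p['depth']>0)&(C[...,0]>560)&(C[...,0]<760)&(abs(C[...,1]-50)<65)&(Z>66)&(Z<260)
        P=C[m]; P=P[P[:,0]<P[:,0].max()-5] if len(P) else P
        z0=np.array([695.7,74]); a=np.arctan2(P[:,2]-z0[1],z0[0]-P[:,0]); r=np.hypot(P[:,2]-z0[1],z0[0]-P[:,0]); k=r>50
        print(n,'cover angle',np.round(np.percentile(a[k],[10,50,90]),3),k.sum())
if __name__=='__main__': cover()
E
python3 cov.py
```

```text
t: 13.15
eef_pos: [465.0, 54.5, 56.6]
tcp_rot: [3.142, -0.086, -0.025]
ft_force: [-0.1, 0.0, -1.1]
opening: 0.253
grip_force: 30.2
t: 13.78
eef_pos: [465.2, 54.6, 40.7]
tcp_rot: [3.142, -0.176, -0.025]
ft_force: [-2.2, -0.0, 3.9]
opening: 0.253
grip_force: 30.0
j [-0.02  0.53  2.21 -0.    0.23  1.57] F [-2.2 -0.   3.9] M [-0.07  0.05 -0.02] tcp [465.2  54.6  40.7] [ 3.142 -0.176 -0.025] 13.775
side cover angle [-0.002  0.026  0.052] 957
scene cover angle [-0.014  0.032  0.076] 1040
```

```bash
python3 -m inch '[[0,0.04,0,0,0,0.3,1],[0,0.04,0,0,0,0.3,1],[0,0.03,0,0,0,0.3,1],[0,0,0,0,0,0,1]]'; python3 cov.py
```

```text
t: 14.38
eef_pos: [470.2, 55.2, 37.6]
tcp_rot: [3.141, -0.273, -0.025]
ft_force: [-2.2, 0.8, -5.1]
opening: 0.247
grip_force: 30.0
j [-0.02  0.54  2.27 -0.02  0.07  1.6 ] F [-2.2  0.8 -5.1] M [0.02 1.07 0.02] tcp [470.2  55.2  37.6] [ 3.141 -0.273 -0.025] 14.375
side cover angle [0.047 0.075 0.1  ] 944
scene cover angle [0.037 0.08  0.126] 1074
```

```bash
cat > bl.py <<'E'
from h import *
def blade():
    s=env.state();p=cam('wrist');C=cloud(p);I=p['img'].astype(int)
    T=(C-s['eef_pos'])@rot(s['tcp_rot'])
    b=(p['depth']>0)&(I.min(2)>90)&(T[...,0]>32)&(T[...,0]<75)&(abs(T[...,1])<10)&(T[...,2]>-40)&(T[...,2]<30)
    P=T[b];f=np.polyfit(P[:,0],P[:,2],1);r=abs(P[:,2]-np.polyval(f,P[:,0]));P=P[r<3];f=np.polyfit(P[:,0],P[:,2],1)
    a=-f[0];print('tool pitch up rel gripper',round(a,3),'blade top z(tool) at x=50',round(np.polyval(f,50),1),'world up pitch',round(a-s['tcp_rot'][1],3))
    t=np.array([108,0,np.polyval(f,108)+1.5]);print('tip',np.round(rot(s['tcp_rot'])@t+s['eef_pos'],1),'lenP',len(P))
if __name__=='__main__': blade()
E
python3 bl.py
```

```text
tool pitch up rel gripper 0.025 blade top z(tool) at x=50 -10.2 world up pitch 0.298
tip [571.7  52.6  76.5] lenP 4087
```

```bash
python3 -m inch '[[0,-0.08,0,-0.8,0,-0.8,1],[0,-0.08,0,-0.8,0,-0.8,1],[0,-0.08,0,-0.8,0,-0.8,1],[0,-0.08,0,-0.8,0,-0.8,1],[0,0,0,0,0,0,1],[0,0,0,0,0,0,1]]'; python3 bl.py; python3 cov.py; cat > aim.py <<'E'
import sys
from h import *
# aim.py tipx tipy tipz blade_slope_up rel_pitch toptz
x,y,z,sl,rel,tz=map(float,sys.argv[1:7]); rpy=[np.pi,rel-sl,-.025]
t=np.array([108,0,tz]); pos=np.array([x,y,z])-rot(rpy)@t; print(pos,rpy); delta(pos,rpy)
E
python3 aim.py 542 52.5 77 -.15 .025 -10.1
```

```text
t: 15.28
eef_pos: [434.8, 56.0, 64.3]
tcp_rot: [3.141, 0.043, -0.025]
ft_force: [-1.0, -0.1, -1.1]
opening: 0.25
grip_force: 30.0
tool pitch up rel gripper 0.029 blade top z(tool) at x=50 -10.7 world up pitch -0.014
tip [543.1  53.3  70.5] lenP 4058
j [-0.02  0.49  2.13 -0.    0.57  1.57] F [-0.6 -0.4 -0.6] M [ 0.   -0.03 -0.02] tcp [434.5  56.   64.2] [ 3.141  0.044 -0.025] 15.325
side cover angle [0.049 0.075 0.099] 936
scene cover angle [0.035 0.081 0.128] 1072
[433.9248239   55.20244243  85.85794082] [3.141592653589793, 0.175, -0.025]
turn [ 0.001 -0.13  -0.   ] shift_after_turn [-0.42  0.09 -2.12] shift_before [-0.14  0.09 -2.16]
```

```bash
python3 -m inch '[[0,-0.065,0,-0.2,0.05,-1.05,1],[0,-0.065,0,-0.2,0.05,-1.05,1],[0,0,0,0,0,0,1],[0,0,0,1,0,-0.03,1],[0,0,0,1,0,-0.03,1],[0,0,0,1,0,-0.03,1],[0,0,0,1,0,-0.03,1],[0,0,0,1,0,-0.03,1],[0,0,0,1,0,-0.03,1],[0,0,0,0.8,0,-0.03,1],[0,0,0,0,0,0,1]]'; python3 bl.py
```

```text
t: 16.8
eef_pos: [499.8, 53.4, 75.7]
tcp_rot: [3.141, 0.175, -0.026]
ft_force: [0.4, 0.3, -1.2]
opening: 0.253
grip_force: 30.0
tool pitch up rel gripper 0.314 blade top z(tool) at x=50 -15.2 world up pitch 0.139
tip [611.7  50.5  88.3] lenP 3644
```

```bash
python3 -m inch '[[0,-0.04,0,-0.17,0,-0.98,1],[0,-0.04,0,-0.2,0,-0.98,1],[0,-0.04,0,-0.22,0,-0.98,1],[0,-0.04,0,-0.25,0,-0.98,1],[0,0,0,0,0,0,1]]'; python3 cov.py
```

```text
t: 17.48
eef_pos: [500.5, 53.4, 116.0]
tcp_rot: [3.141, 0.335, -0.026]
ft_force: [0.1, 0.0, -1.4]
opening: 0.247
grip_force: 30.0
j [-0.02  0.58  1.75 -0.    1.14  1.57] F [ 0.1  0.  -1.4] M [-0.03 -0.26  0.02] tcp [500.5  53.4 116. ] [ 3.141  0.335 -0.026] 17.475
side cover angle [0.266 0.291 0.347] 634
scene cover angle [0.246 0.298 0.777] 1498
```

```bash
python3 -m inch '[[0,-0.06,0,-0.1,0,-1.05,1],[0,-0.06,0,-0.15,0,-1.05,1],[0,-0.06,0,-0.2,0,-1.05,1],[0,-0.06,0,-0.25,0,-1.0,1],[0,-0.06,0,-0.3,0,-1.0,1],[0,0,0,0,0,0,1]]'; python3 cov.py
```

```text
t: 18.32
eef_pos: [514.2, 53.1, 166.0]
tcp_rot: [3.141, 0.635, -0.026]
ft_force: [0.7, 0.4, -1.2]
opening: 0.25
grip_force: 30.0
j [-0.02  0.67  1.52 -0.    1.59  1.57] F [ 0.7  0.4 -1.2] M [-0.   -0.49  0.02] tcp [514.2  53.1 166. ] [ 3.141  0.635 -0.026] 18.325
side cover angle [0.5   0.529 0.921] 692
scene cover angle [0.482 0.527 0.576] 1409
```

```bash
python3 -m inch '[[0,-0.055,0,-0.2,0,-1.04,1],[0,-0.055,0,-0.26,0,-1.04,1],[0,-0.055,0,-0.3,0,-1.04,1],[0,-0.03,0,-0.3,0,-1.04,1],[0,0,0,0,0,0,1]]'; python3 cov.py; python3 - <<'E'
from h import *
p=cam('side');cv2.imwrite('pics/s2c.png',cv2.resize(p['img'][80:280,150:450,::-1],(750,500)))
E
```

```text
t: 19.05
eef_pos: [533.4, 52.6, 204.7]
tcp_rot: [3.141, 0.829, -0.026]
ft_force: [0.3, 0.5, -2.5]
opening: 0.254
grip_force: 30.0
j [-0.02  0.74  1.35 -0.    1.88  1.57] F [ 0.3  0.5 -2.5] M [-0.07 -0.62 -0.02] tcp [533.4  52.6 204.7] [ 3.141  0.829 -0.026] 19.05
side cover angle [0.712 0.75  0.979] 792
scene cover angle [0.69  0.752 0.813] 728
```

View pics/s2c.png

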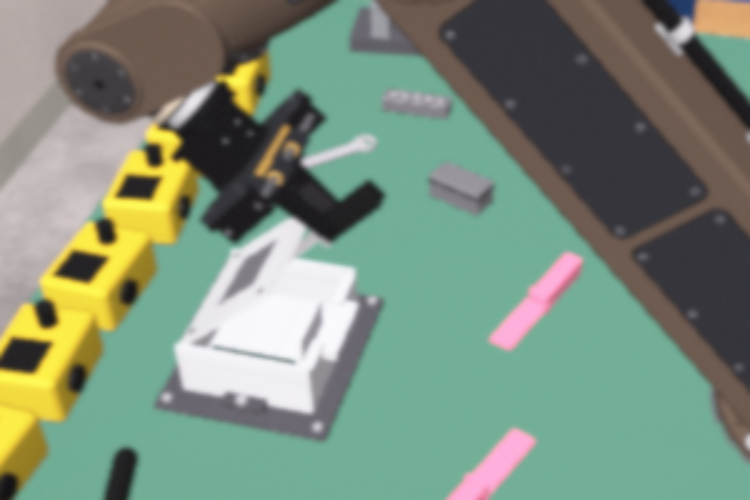

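The side crop shows the cover raised to about 43°, with the blade under its lip at (310,240). I withdraw and then push the cover on with the blade tip.

```bash
python3 -m inch '[[0,0,0,-1.5,0,0.1,1],[0,0,0,-4,0,0,1],[0,0,0,-4,0,0,1],[0,0.16,0,0,0,0,1],[0,0.16,0,0,0,0,1],[0,0.16,0,0,0,0,1],[0,0.16,0,0,0,0,1],[0,0.16,0,0,0,0,1],[0,0.16,0,0,0,0,1],[0,0.16,0,0,0,0,1],[0,0,0,0,0,0,1]]'; python3 bl.py; python3 cov.py; python3 aim.py 575 51.7 146 .35 .03 -10.1
```

```text
t: 20.58
eef_pos: [466.1, 54.5, 275.1]
tcp_rot: [3.141, -0.29, -0.025]
ft_force: [0.2, -0.1, -1.7]
opening: 0.251
grip_force: 30.0
tool pitch up rel gripper 0.029 blade top z(tool) at x=50 -10.4 world up pitch 0.319
tip [566.5  52.  316.1] lenP 4098
j [-0.02  0.1   2.01 -0.    0.75  1.57] F [ 0.9  0.2 -2.2] M [0.03 0.24 0.05] tcp [467.4  54.4 275.3] [ 3.141 -0.288 -0.025] 20.625
side cover angle [0.715 0.74  0.762] 526
scene cover angle [0.697 0.741 0.792] 1400
[475.69073934  54.18324888 102.43953373] [3.141592653589793, -0.31999999999999995, -0.025]
turn [ 0.001  0.032 -0.   ] shift_after_turn [-4.790e+00 -1.000e-02  1.659e+01] shift_before [-4.25 -0.02 16.74]
```

```bash
python3 -m inch '[[0,0.03,0,-1.5,0,0.6,1],[0,0,0,-0.96,0,3.3,1],[0,0,0,-0.96,0,3.3,1],[0,0,0,-0.96,0,3.3,1],[0,0,0,-0.96,0,3.2,1],[0,0,0,-0.96,0,2.9,1],[0,0,0,0,0,0,1],[0,0,0,1.5,0,0,1],[0,0,0,0,0,0,1]]'; python3 bl.py; python3 cov.py
```

```text
t: 21.85
eef_pos: [477.2, 54.0, 103.9]
tcp_rot: [3.141, -0.323, -0.025]
ft_force: [-0.8, -0.1, -1.0]
opening: 0.248
grip_force: 30.0
tool pitch up rel gripper 0.029 blade top z(tool) at x=50 -10.3 world up pitch 0.352
tip [576.3  51.5 148.2] lenP 4081
j [-0.02  0.39  2.23 -0.    0.2   1.58] F [-0.5 -0.1 -1.2] M [0.05 0.25 0.01] tcp [476.2  54.  103.5] [ 3.141 -0.322 -0.025] 21.9
side cover angle [0.536 0.737 0.761] 576
scene cover angle [0.692 0.741 0.791] 1427
```

```bash
python3 -m inch '[[0,0,0,1.3,0,-0.1,1],[0,0,0,1.3,0,-0.1,1],[0,0,0,1,0,-0.37,1],[0,0,0,1,0,-0.37,1],[0,0,0,1,0,-0.37,1],[0,0,0,0,0,0,1]]'; python3 bl.py; python3 cov.py
```

```text
t: 22.75
eef_pos: [525.2, 52.8, 133.0]
tcp_rot: [3.141, -0.322, -0.025]
ft_force: [0.5, -0.3, -1.2]
opening: 0.25
grip_force: 30.0
tool pitch up rel gripper 0.028 blade top z(tool) at x=50 -10.3 world up pitch 0.35
tip [624.3  50.3 177.1] lenP 4086
j [-0.02  0.38  2.1  -0.    0.34  1.57] F [-0.3 -0.9 -1.3] M [ 0.01  0.3  -0.  ] tcp [524.8  52.8 132.7] [ 3.141 -0.322 -0.025] 22.8
side cover angle [0.583 0.903 1.039] 387
scene cover angle [0.974 1.028 1.078] 1443
```

Works; continue the arc.

```bash
python3 -m inch '[[0,0,0,1.28,0,-0.2,1],[0,0,0,1.28,0,-0.2,1],[0,0,0,1.3,0,0.07,1],[0,0,0,1.3,0,0.07,1],[0,0,0,1.3,0,0.3,1],[0,0,0,1.2,0,0.3,1],[0,0,0,0,0,0,1]]'; python3 bl.py; python3 cov.py
```

```text
t: 23.78
eef_pos: [598.9, 50.9, 153.0]
tcp_rot: [3.141, -0.321, -0.025]
ft_force: [0.0, 0.3, -0.6]
opening: 0.249
grip_force: 30.0
tool pitch up rel gripper 0.028 blade top z(tool) at x=50 -10.3 world up pitch 0.348
tip [698.   48.4 196.9] lenP 4083
j [-0.02  0.43  1.91 -0.    0.48  1.57] F [-0.6 -0.2 -2.5] M [ 0.01  0.25 -0.03] tcp [598.2  50.9 152.9] [ 3.141 -0.32  -0.025] 23.825
side cover angle [0.705 1.607 1.633] 891
scene cover angle [0.861 1.618 1.704] 1401
```

```bash
python3 -m inch '[[0,0,0,-2,0,0,1],[0,0,0,-4,0,0,1],[0,-0.12,0,-3,0,-1,1],[0,-0.12,0,-1,0,-2,1],[0,-0.11,0,0,0,-2,1],[0,0,0,0,0,0,1]]'; python3 - <<'E'
from h import *
q=[np.pi,.028,-.24]
delta([505,303,140],q); delta([509.8,303.6,10],q,([505,303,140],q))
E
```

```text
t: 24.68
eef_pos: [495.3, 53.5, 172.6]
tcp_rot: [3.141, 0.026, -0.025]
ft_force: [0.8, 0.4, -1.7]
opening: 0.253
grip_force: 30.0
turn [ 0.007 -0.002  0.214] shift_after_turn [ -4.89 -24.46   3.4 ] shift_before [  0.42 -24.97   3.24]
turn [0. 0. 0.] shift_after_turn [ 0.82 -0.17 12.98] shift_before [ 0.82 -0.17 12.98]
```

```bash
python3 -m inch '[[0,0,0,0,-3,0.2,1],[0,0,0,0,-4.4,0.6,1],[0,0,0,0,-4.4,0.6,1],[0,0,0,0.1,-4.4,0.6,1],[0,0,0,0.1,-4.4,0.6,1],[0,0,0,0.2,-4.4,0.6,1],[0,0,0.1,0,0,0,1],[0,0,0.114,0,0,0,1],[0,0,0,0.4,-0.1,4,1],[0,0,0,0.4,-0.1,4,1],[0,0,0,0,0,3,1],[0,0,0,0,0,1.5,1],[0,0,0,0,0,0.4,1],[0,0,0,0,0,0,1]]';python3 bl.py
```

```text
t: 26.42
eef_pos: [507.8, 303.6, 10.9]
tcp_rot: [3.135, 0.028, -0.239]
ft_force: [0.5, -0.2, -0.8]
opening: 0.251
grip_force: 30.0
tool pitch up rel gripper 0.029 blade top z(tool) at x=50 -10.7 world up pitch 0.0
tip [612.9 278.   18.6] lenP 4058
```

```bash
python3 -m inch '[[0,0,0,0,0,0.4,1],[0,0,0,0,0,0.16,1],[0,0,0,0,0,0.04,1],[0,0,0,0,0,0,1]]'; python3 -m inch '[[0,0,0,0,0,0,-0.2],[0,0,0,0,0,0,-0.2],[0,0,0,0,0,0,-0.2],[0,0,0,0,0,0,-0.2],[0,0,0,0,0,-2,-0.2],[0,0,0,0,0,-5,-0.2],[0,0,0,0,0,-5,-0.2],[0,0,0,0,0,-5,-0.2],[0,0,0,0,0,0,-0.2]]'; python3 - <<'E'
from h import *
p=cam('wrist','w5.png');q=[np.pi,0,-.43]
s=env.state();print(s['eef_pos'],s['tcp_rot'])
delta([505,-20,240],q); delta([450,-250,200],q,([505,-20,240],q))
E
```

```text
t: 26.98
eef_pos: [507.5, 303.6, 4.9]
tcp_rot: [3.135, 0.029, -0.239]
ft_force: [-1.2, -0.5, 5.7]
opening: 0.249
grip_force: 30.0
t: 28.1
eef_pos: [513.9, 304.1, 178.0]
tcp_rot: [3.139, 0.024, -0.239]
ft_force: [0.6, 0.5, 0.2]
opening: 0.6
grip_force: 0.0
[512.87126977 303.64075091 175.59106205] [ 3.13624619  0.02719514 -0.23938277]
turn [0.008 0.027 0.191] shift_after_turn [12.78 29.75 -6.44] shift_before [ 6.73 31.66 -6.46]
turn [0. 0. 0.] shift_after_turn [ 4.59 23.2   4.  ] shift_before [ 4.59 23.2   4.  ]
```

View pics/w5.png

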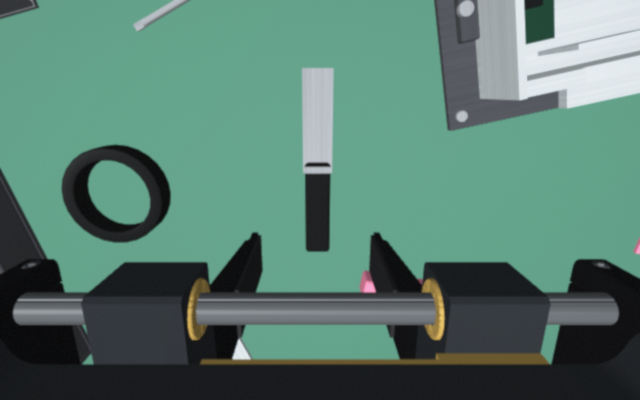

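The pry lies flat on the bench at (318,160), well clear of the case. Next is the pack.

```bash
python3 -m inch '[[0.008,0.027,0.095,0,0,0,-1],[0,0,0.096,0,0,0,-1],[0,0,0,1.4,3.5,-1,-1],[0,0,0,1.8,4.4,-1,-1],[0,0,0,1.8,4.4,-1,-1],[0,0,0,1.8,4.4,-1,-1],[0,0,0,2,4.4,-1,-1],[0,0,0,2,4.4,-1,-1],[0,0,0,2,4.3,-0.5,-1],[0,0,0,1,4.6,1,-1],[0,0,0,1,4.6,1,-1],[0,0,0,1,4.6,1,-1],[0,0,0,0.8,4.6,1,-1],[0,0,0,0.8,4.6,0,-1],[0,0,0,0,0,0,-1]]'
cat > pk.py <<'E'
from h import *
np.set_printoptions(precision=1,suppress=True)
s=env.state();print(s['eef_pos'],s['tcp_rot'])
p=cam('wrist','w6.png');C=cloud(p);X,Y,Z=[C[...,i] for i in range(3)]
m=(p['depth']>0)&(X>400)&(X<560)&(Y>-360)&(Y<-210)&(Z>28)&(Z<45)
r=cv2.minAreaRect(C[m][:,:2].astype(np.float32));print(m.sum(),r,np.median(Z[m]))
E
python3 pk.py
```

```text
t: 30.02
eef_pos: [449.2, -251.0, 197.5]
tcp_rot: [3.141, 0.005, -0.434]
ft_force: [-0.1, 0.3, -0.5]
opening: 0.999
grip_force: 0.0
[ 449.2 -251.   197.5] [ 3.1  0.  -0.4]
3545 ((474.7585754394531, -283.4041748046875), (40.23814392089844, 80.89105987548828), 67.4381103515625) 35.54351880665695
```

```bash
python3 - <<'E'
from h import *
delta([474.8,-283.4,6],[np.pi,0,-.394])
E
```

```text
turn [ 0.     0.005 -0.039] shift_after_turn [ 3.63  2.15 19.18] shift_before [ 3.81  2.   19.16]
```

```bash
python3 -m inch '[[0,0.005,-0.039,0,0,0,-1],[0,0,0,1.8,1.1,3,-1],[0,0,0,1.83,1.05,4,-1],[0,0,0,0,0,4.5,-1],[0,0,0,0,0,4.5,-1],[0,0,0,0,0,2.4,-1],[0,0,0,0,0,0.8,-1],[0,0,0,0,0,0,1],[0,0,0,0,0,0,1],[0,0,0,0,0,0,1],[0,0,0,0,0,0,1],[0,0,0,0,0,0,1],[0,0,0,0,0,0,1],[0,0,0,0,0,0,1],[0,0,0,0,0,0,1]]'; python3 -m inch '[[0,0,0,0,0,0,1],[0,0,0,0,0,0,1],[0,0,0,0,0,-3,1],[0,0,0,0,0,-5,1],[0,0,0,0,0,-5,1],[0,0,0,0,0,-5,1],[0,0,0,0,0,-3,1],[0,0,0,0,0,0,1]]'; python3 - <<'E'
from h import *
p=cam('wrist','w7.png')
s=env.state();q=[np.pi,0,-.025]
# bay centre (9,-26), aim slightly front
o=np.array([625.7,50.3]);c,sn=np.cos(-.025),np.sin(-.025)
b=o+np.array([[c,-sn],[sn,c]])@np.array([4,-27]);print(b,s['opening'],s['grip_force'])
m=[500,-60]
delta([m[0],m[1],215],q); delta([b[0],b[1],215],q,([m[0],m[1],215],q))
E
```

```text
t: 31.95
eef_pos: [476.2, -283.2, 7.6]
tcp_rot: [3.141, -0.003, -0.391]
ft_force: [-1.5, -1.3, 2.2]
opening: 0.42
grip_force: 30.0
t: 32.95
eef_pos: [476.2, -282.8, 218.9]
tcp_rot: [3.14, -0.006, -0.391]
ft_force: [-0.3, -0.2, -3.0]
opening: 0.419
grip_force: 30.0
[629.02382038  23.20844748] 0.41989599312636644 29.98405784368515
turn [ 0.001 -0.003 -0.366] shift_after_turn [  1.89 -22.3    0.22] shift_before [ -6.23 -21.49   0.18]
turn [0. 0. 0.] shift_after_turn [12.69 -8.64 -0.  ] shift_before [12.69 -8.64 -0.  ]
```

```bash
python3 -m inch '[[0,0,-0.18,0,0,0,1],[0,0,-0.185,0,0,0,1],[0,0,-0.185,0,0,0,1],[0,0,-0.185,0,0,0,1],[0,0,-0.185,0,0,0,1],[0,0,-0.185,0,0,0,1],[0,0,-0.185,0,0,0,1],[0,0,-0.185,0,0,0,1],[0,0,-0.185,0,0,0,1],[0,0,-0.185,0,0,0,1],[0,0,-0.185,0,0,0,1],[0,0,-0.185,0,0,0,1],[0,0,-0.185,0,0,0,1],[0,0,-0.185,0,0,0,1],[0,0,-0.185,0,0,0,1],[0,0,-0.185,0,0,0,1],[0,0,-0.185,0,0,0,1],[0,0,-0.185,0,0,0,1],[0,0,-0.185,0,0,0,1],[0,0,0,0,0,0,1]]'; python3 - <<'E'
from h import *
s=env.state();print(s['joints'])
q=[np.pi,0,np.pi-.025];m=[510,-60];b=[628,23.2]
delta([m[0],m[1],215],q); delta([b[0],b[1],215],q,([m[0],m[1],215],q))
E
```

```text
t: 35.5
eef_pos: [475.2, -282.2, 215.5]
tcp_rot: [3.141, -0.0, 3.117]
ft_force: [-0.3, 0.0, -1.5]
opening: 0.418
grip_force: 30.0
[-6.55481417e-01  3.87556471e-01  1.73648148e+00  3.99304540e-05
  1.01780703e+00 -2.20200070e+00]
turn [ 0.    -0.     0.001] shift_after_turn [-2.92 22.3   0.05] shift_before [-2.94 22.3   0.05]
turn [0. 0. 0.] shift_after_turn [-11.59   8.61   0.  ] shift_before [-11.59   8.61   0.  ]
```

```bash
python3 -m inch '[[0,0,0,-0.4,3,0,1],[0,0,0,-0.6,4.5,0,1],[0,0,0,-0.6,4.9,0,1],[0,0,0,-0.6,4.9,0,1],[0,0,0,-0.7,5,0,1],[0,0,0,-3.2,2.4,0,1],[0,0,0,-3.2,2.4,0,1],[0,0,0,-3,2.2,0,1],[0,0,0,-2.2,1.6,0,1],[0,0,0,0,0,0,1],[0,0,0,0,0,0,1]]'; python3 - <<'E'
from h import *
np.set_printoptions(precision=1,suppress=True)
s=env.state();print(s['eef_pos'],s['tcp_rot'])
delta([628,23.2,120],[np.pi,0,np.pi-.025])
p=cam('wrist');C=cloud(p);T=(C-s['eef_pos'])@rot(s['tcp_rot'])
m=(p['depth']>0)&(abs(T[...,0])<60)&(abs(T[...,1])<16)&(T[...,2]<20)&(T[...,2]>-40);P=T[m];print('pack',len(P),P.min(0),P.max(0))
p=cam('scene');C=cloud(p);X,Y,Z=[C[...,i] for i in range(3)];
m=(p['depth']>0)&(X>560)&(X<720)&(Y>-40)&(Y<140)&(Z>72)&(Z<76);print(C[m].min(0),C[m].max(0))
m=(p['depth']>0)&(X>560)&(X<690)&(Y>75)&(Y<125)&(Z>26)&(Z<34);r=cv2.minAreaRect(C[m][:,:2].astype(np.float32));print('board',m.sum(),r)
m=(p['depth']>0)&(X>650)&(X<760)&(abs(Y-50)<70)&(Z>100)&(Z<180);print('cover x',np.percentile(X[m],[5,50,95]))
cv2.imwrite('pics/sc2.png',cv2.resize(p['img'][180:310,240:420,::-1],(720,520)))
E
```

```text
t: 36.88
eef_pos: [627.0, 22.7, 216.2]
tcp_rot: [-3.14, 0.001, 3.116]
ft_force: [-1.2, -0.3, -1.8]
opening: 0.417
grip_force: 30.0
[627.   22.7 216.2] [-3.1  0.   3.1]
turn [-0.  0. -0.] shift_after_turn [-0.1  0.1  9.6] shift_before [-0.1  0.1  9.6]
pack 9954 [-43.1 -16.  -30.3] [38.  16.   4.5]
[560.4 -36.4  72. ] [706.4 135.4  75.9]
board 19 ((568.4197998046875, 97.59449005126953), (14.58323860168457, 50.689903259277344), 25.282550811767578)
cover x [701.1 704.9 708.4]
```

View pics/sc2.png

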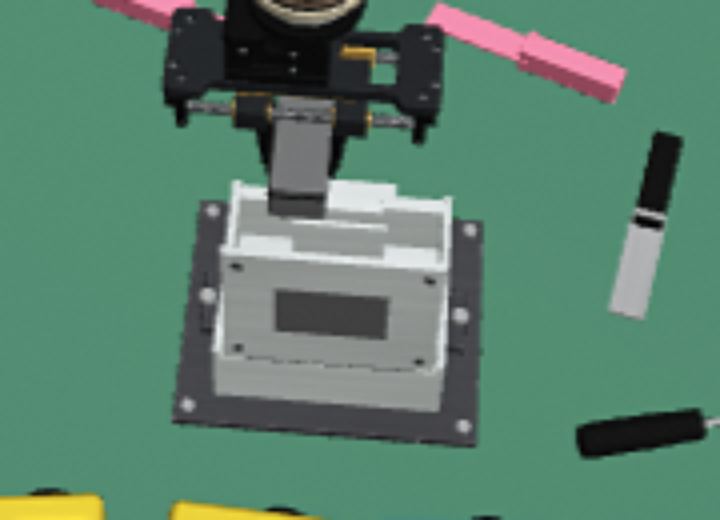

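The scene crop shows the cover upright, the pack held over the open bay at (300,160), and the pry flat at (645,225). I lower slowly.

```bash
python3 -m inch '[[0,0,0,-0.1,0.05,3,1],[0,0,0,0,0,4.5,1],[0,0,0,0,0,4.5,1],[0,0,0,0,0,3.5,1],[0,0,0,0,0,1.7,1],[0,0,0,0,0,0.8,1],[0,0,0,0,0,0.4,1],[0,0,0,0,0,0,1]]'; python3 -m inch '[[0,0,0,0,0,0.2,1],[0,0,0,0,0,0.2,1],[0,0,0,0,0,0.2,1],[0,0,0,0,0,0,1]]'
```

```text
t: 37.98
eef_pos: [629.6, 23.0, 34.0]
tcp_rot: [-3.14, 0.004, 3.119]
ft_force: [0.1, 1.7, -1.7]
opening: 0.422
grip_force: 30.0
t: 38.48
eef_pos: [629.1, 23.1, 27.1]
tcp_rot: [-3.14, 0.002, 3.119]
ft_force: [-0.6, -0.3, -1.2]
opening: 0.418
grip_force: 30.0
```

```bash
python3 -m inch '[[0,0,0,0,0,0.2,1],[0,0,0,0,0,0.07,1],[0,0,0,0,0,0,1]]'; python3 -m inch '[[0,0,0,0,0,0.06,1],[0,0,0,0,0,0.0,1]]'
```

```text
t: 38.85
eef_pos: [629.2, 23.1, 24.5]
tcp_rot: [-3.14, 0.002, 3.119]
ft_force: [0.2, -0.1, -1.5]
opening: 0.416
grip_force: 30.0
t: 39.1
eef_pos: [629.2, 23.0, 23.9]
tcp_rot: [-3.14, 0.002, 3.119]
ft_force: [-0.8, -0.8, -1.5]
opening: 0.419
grip_force: 30.0
```

```bash
python3 -m inch '[[0,0,0,0,0,0.06,1],[0,0,0,0,0,0.0,1]]'; python3 -m inch '[[0,0,0,0,0,0.06,1],[0,0,0,0,0,0.0,1]]'
```

```text
t: 39.35
eef_pos: [629.3, 23.0, 23.7]
tcp_rot: [-3.14, 0.003, 3.119]
ft_force: [-1.5, -0.1, 3.9]
opening: 0.42
grip_force: 30.0
t: 39.6
eef_pos: [629.4, 23.0, 23.6]
tcp_rot: [-3.14, 0.003, 3.119]
ft_force: [-2.0, -0.0, 8.3]
opening: 0.417
grip_force: 30.0
```

```bash
python3 -m inch '[[0,0,0,0,0,0,-0.3],[0,0,0,0,0,0,-0.3],[0,0,0,0,0,0,-0.3],[0,0,0,0,0,0,-0.3],[0,0,0,0,0,0,-0.3],[0,0,0,0,0,-1,-0.3],[0,0,0,0,0,-3,-0.3],[0,0,0,0,0,-5,1],[0,0,0,0,0,-5,1],[0,0,0,0,0,-5,1],[0,0,0,0,0,-5,1],[0,0,0,0,0,-5,1],[0,0,0,0,0,0,1],[0,0,0,0,0,0,1]]'; python3 - <<'E'
from h import *
np.set_printoptions(precision=1,suppress=True)
p=cam('wrist','w8.png');C=cloud(p);X,Y,Z=[C[...,i] for i in range(3)]
m=(p['depth']>0)&(X>585)&(X<690)&(Y>-25)&(Y<62)&(Z>42)&(Z<60)
r=cv2.minAreaRect(C[m][:,:2].astype(np.float32));print('pack',m.sum(),r,np.percentile(Z[m],[5,50,95]))
delta([628,48,300],[np.pi,0,np.pi-.025])
E
```

```text
t: 41.35
eef_pos: [628.1, 23.6, 312.6]
tcp_rot: [-3.14, 0.002, 3.119]
ft_force: [1.0, -0.9, -1.6]
opening: 0.013
grip_force: 0.0
pack 2036 ((633.1260986328125, 22.7935848236084), (40.27443313598633, 79.58711242675781), 88.60599517822266) [49.7 51.6 53. ]
turn [-0.  0.  0.] shift_after_turn [0.1 2.4 1.2] shift_before [0.1 2.4 1.2]
```

View pics/w8.png

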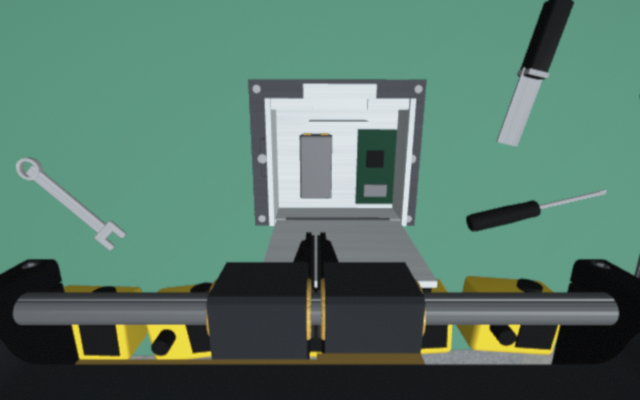

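The wrist view shows the pack flat in the bay at (316,166), beside the board at (376,165). Its top is at 51.6, as it should be. Next I reach behind the cover to shut it.

```bash
python3 -m inch '[[0,0,0,-3,0.8,0,1],[0,0,0,-4,0.8,0,1],[0,0,0,-4,0.8,0,1],[0,0,0,-2.8,0,1,1],[0,0,0,0,0,4,1],[0,0,0,0,0,4.5,1],[0,0,0,0,0,3.5,1],[0,0,0,1.5,0,0,1],[0,0,0,1.5,0,0,1],[0,0,0,0,0,0,1]]'; python3 cov.py
```

```text
t: 42.65
eef_pos: [736.5, 44.9, 181.9]
tcp_rot: [-3.14, 0.0, 3.119]
ft_force: [0.3, 0.7, 0.1]
opening: 0.005
grip_force: 0.0
j [-0.03  0.69  1.28 -0.    1.18 -1.57] F [0.3 0.7 0.1] M [ 0.08 -0.18 -0.04] tcp [736.5  44.9 181.9] [-3.14   0.     3.119] 42.65
side cover angle [1.596 1.62  1.802] 879
scene cover angle [1.65  1.695 1.75 ] 364
```

```bash
python3 -m inch '[[0,0,0,1.5,0,-0.1,1],[0,0,0,1.5,0,-0.1,1],[0,0,0,1.5,0,-0.1,1],[0,0,0,1.4,0,0,1],[0,0,0,1.3,0,0.3,1],[0,0,0,1.2,0,0.4,1],[0,0,0,1,0,0.4,1],[0,0,0,0,0,0,1]]'; python3 cov.py
```

```text
t: 43.75
eef_pos: [642.7, 47.0, 174.5]
tcp_rot: [-3.14, 0.001, 3.119]
ft_force: [0.6, 0.3, -0.3]
opening: 0.008
grip_force: 0.0
j [-0.03  0.56  1.55 -0.    1.03 -1.58] F [ 0.6  0.3 -0.3] M [ 0.12 -0.13  0.02] tcp [642.7  47.  174.5] [-3.140e+00  1.000e-03  3.119e+00] 43.75
side cover angle [0.963 1.018 1.164] 328
scene cover angle [0.969 1.012 1.081] 1224
```

```bash
python3 -m inch '[[0,0,0,1.45,0,0.95,1],[0,0,0,1.45,0,1.15,1],[0,0,0,1.05,0,1.5,1],[0,0,0,1.05,0,1.6,1],[0,0,0,0.6,0,1.2,1],[0,0,0,0.4,0,1.1,1],[0,0,0,0.2,0,0.9,1],[0,0,0,0,0,0.6,1],[0,0,0,0,0,0,1]]'; python3 cov.py
```

```text
t: 44.98
eef_pos: [581.4, 48.2, 84.1]
tcp_rot: [-3.14, 0.001, 3.119]
ft_force: [0.1, -0.3, 0.7]
opening: 0.003
grip_force: 0.0
j [-0.03  0.59  1.79 -0.    0.76 -1.58] F [ 0.1 -0.3  0.7] M [ 0.08 -0.16 -0.02] tcp [581.4  48.2  84.1] [-3.140e+00  1.000e-03  3.119e+00] 44.975
side cover angle [0.05  0.098 0.949] 1168
scene cover angle [0.039 0.116 0.995] 1818
```

```bash
python3 -m inch '[[0,0,0,0,0,0.4,1],[0,0,0,0,0,0.4,1],[0,0,0,0,0,0.15,1],[0,0,0,0,0,0,1]]'; python3 -m inch '[[0,0,0,0,0,0.1,1],[0,0,0,0,0,0.05,1],[0,0,0,0,0,0,1]]'
```

```text
t: 45.58
eef_pos: [581.7, 48.2, 74.9]
tcp_rot: [-3.14, 0.002, 3.119]
ft_force: [-0.4, -0.4, -0.7]
opening: 0.004
grip_force: 0.0
t: 45.95
eef_pos: [581.9, 48.2, 74.3]
tcp_rot: [-3.14, 0.003, 3.119]
ft_force: [-1.6, -0.1, 6.6]
opening: 0.006
grip_force: 3.6
```

```bash
python3 -m inch '[[0,0,0,0,0,0.08,1],[0,0,0,0,0,0.05,1],[0,0,0,0,0,0,1]]'; python3 -m inch '[[0,0,0,0,0,-0.3,1],[0,0,0,0,0,-3,1],[0,0,0,2,0,-5,1],[0,0,0,5,0,-5,1],[0,0,0,5,0,-3,1],[0,0,0,5,0,0,1],[0,0,0,0,0,0,1]]'; python3 cov.py; python3 - <<'E'
from h import *
np.set_printoptions(precision=2,suppress=True)
for n in ['side','scene']:
    p=cam(n,n+'9.png');C=cloud(p);X,Y,Z=[C[...,i] for i in range(3)]
    for x in (558,580,620,690): 
        m=(p['depth']>0)&(abs(X-x)<6)&(abs(Y-50)<60)&(Z>60);print(n,x,m.sum(),np.median(Z[m]) if m.any() else '')
    m=(p['depth']>0)&(X>560)&(X<690)&(abs(abs(Y-50)-82)<2)&(Z>66);print('walls',np.median(Z[m]))
    if n=='scene': cv2.imwrite('pics/fin.png',p['img'][100:350,:,::-1])
E
```

```text
t: 46.32
eef_pos: [581.9, 48.2, 74.1]
tcp_rot: [-3.14, 0.004, 3.119]
ft_force: [-6.2, -0.5, 21.2]
opening: 0.003
grip_force: 10.1
t: 47.2
eef_pos: [414.6, 52.5, 229.8]
tcp_rot: [-3.14, 0.003, 3.119]
ft_force: [1.0, 0.6, 0.2]
opening: 0.006
grip_force: 0.0
j [-0.03  0.17  2.01 -0.    0.95 -1.58] F [1.  0.6 0.2] M [ 0.1  -0.16  0.04] tcp [414.6  52.5 229.8] [-3.140e+00  3.000e-03  3.119e+00] 47.2
side cover angle [-0.034 -0.008  0.02 ] 967
scene cover angle [-0.045 -0.001  0.042] 1006
side 558 132 72.93119151025309
side 580 119 72.69515737252027
side 620 124 73.62935264840701
side 690 120 72.5689657173445
walls 72.29251940795257
scene 558 129 73.2619197168533
scene 580 125 73.88384830735095
scene 620 132 74.02877125624241
scene 690 140 73.66384204832013
walls 73.50774849181948
```

View pics/fin.png

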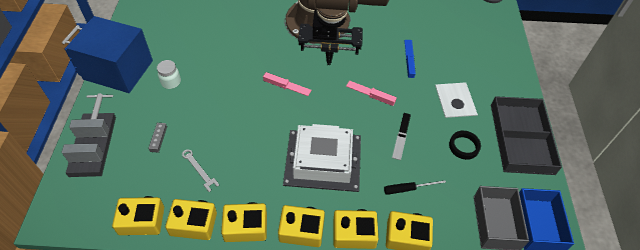

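The final picture shows the cover shut flush at (325,147), the pry flat at (402,137), and everything else where it was. The robot is clear, so I hand in.

```bash
python3 -c "
from cell import env
print(env.job_done())"
```

```text
the job is handed in; nothing more can be done
None
```

I levered the cover open with the pry tool and laid the tool back flat on the bench, clear of the case. The battery pack was set flat in the bay and the cover pressed shut, flush to within about 1 mm by camera; the job was handed in after about 47 s, with nothing else moved.

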